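Count the washers through the tray's gate into the stock box

TASK

Count the three loose steel washers into the stock box: with your fingertips sweep them along the counting tray and through its narrow gate, one at a time, so that each has dropped down the slot before the next enters the gate. Only slide them, never pick them up. Leave the two lid knobs and the big nut standing where they are in the tray, and the other things on the bench untouched.

Things in the scene. Friction and masses are not known exactly. Their poses are not given: they have to be found in the camera images.
- tray: Bare sheet-aluminium counting tray fixed to the bench, 396 x 250 mm, bottle-shaped in plan. Origin: on the bench top below its middle; x runs along the tray from the rear to the gate and slot, z up. Level floor 75 mm above the bench, rims 16 mm high. Inside faces: rear rim x = -207 mm; sides y = +-122 mm up to x = 20 mm, then two straight funnel cheeks run in to the gate.
- lane (a point): middle of the tray's wide part at floor level: tray x = -84 mm, y = 0, axes as the tray's. The six loose parts start in two rows of three beside the centre line: centres at tray x = -162 to -6 mm, y = 50 to 74 mm on either side, so that the lane along y = 0 is free for at least 32 mm to each side, and at least 28 mm lies between a washer and the rims.
- gate (a point): centre of the gate's entrance at floor level: tray x = 90 mm, y = 0, axes as the tray's. The gate is a straight passage between two rims, 52 mm wide and 45 mm long (tray x = 90 to 135 mm), and leads to the slot.
- slot (a point): centre of the slot at floor level: tray x = 159 mm, y = 0, axes as the tray's. The slot is an opening in the floor across the end of the gate, 48 mm long (tray x = 135 to 183 mm), 52 mm wide, with a rim beyond; below it a clear plastic stock box 67 mm deep catches what drops. A washer drops once its centre passes the slot's near edge, 24 mm before this point.
- washer1: thick steel washer, 34 mm outside, 14 mm hole, 8 mm thick, about 50 g, lying flat in the counting tray. Origin: centre of its underside. It slides when pushed at its edge.
- washer2: thick steel washer, 34 mm outside, 14 mm hole, 8 mm thick, about 50 g, lying flat in the counting tray. Origin: centre of its underside. It slides when pushed at its edge.
- washer3: thick steel washer, 34 mm outside, 14 mm hole, 8 mm thick, about 50 g, lying flat in the counting tray. Origin: centre of its underside. It slides when pushed at its edge.
- lid_knob1: black pot-lid knob, mushroom-shaped, foot 24 mm and head 34 mm across, 30 mm tall, about 45 g, standing loose on its foot in the counting tray; it stays there. Origin: centre of its underside.
- lid_knob2: black pot-lid knob, mushroom-shaped, foot 24 mm and head 34 mm across, 30 mm tall, about 45 g, standing loose on its foot in the counting tray; it stays there. Origin: centre of its underside.
- hex_nut: large steel hexagon nut, 30 mm across flats, 35 mm across corners, 16 mm tall, 70 g, lying flat in the counting tray; it stays there. Origin: centre of its underside.
- hammer: hammer 290 mm long with a wooden handle, lying on the bench to the right of the tray; origin near its middle
- mug: white mug, 76 mm across, 90 mm tall, on the bench to the right; origin: centre of its foot
- screwdriver: screwdriver lying on the bench to the left; origin near its middle
- oil_bottle: grey oil bottle, 48 mm across, 120 mm tall, on the bench to the left; origin: centre of its foot

How it is judged:
On the way, in this order (a step that is already met when the one before it is completed fails the run):
1. a first washer has dropped into the stock box (((z of washer1 in the frame of slot below -0.025 m and x of washer1 in the frame of slot between -0.06 and 0.03 m and y of washer1 in the frame of slot between -0.045 and 0.045 m) or (z of washer2 in the frame of slot below -0.025 m and x of washer2 in the frame of slot between -0.06 and 0.03 m and y of washer2 in the frame of slot between -0.045 and 0.045 m) or (z of washer3 in the frame of slot below -0.025 m and x of washer3 in the frame of slot between -0.06 and 0.03 m and y of washer3 in the frame of slot between -0.045 and 0.045 m))), for 0.2 s.
2. a second washer has dropped into the stock box ((((z of washer1 in the frame of slot below -0.025 m and x of washer1 in the frame of slot between -0.06 and 0.03 m and y of washer1 in the frame of slot between -0.045 and 0.045 m) and (z of washer2 in the frame of slot below -0.025 m and x of washer2 in the frame of slot between -0.06 and 0.03 m and y of washer2 in the frame of slot between -0.045 and 0.045 m)) or ((z of washer1 in the frame of slot below -0.025 m and x of washer1 in the frame of slot between -0.06 and 0.03 m and y of washer1 in the frame of slot between -0.045 and 0.045 m) and (z of washer3 in the frame of slot below -0.025 m and x of washer3 in the frame of slot between -0.06 and 0.03 m and y of washer3 in the frame of slot between -0.045 and 0.045 m)) or ((z of washer2 in the frame of slot below -0.025 m and x of washer2 in the frame of slot between -0.06 and 0.03 m and y of washer2 in the frame of slot between -0.045 and 0.045 m) and (z of washer3 in the frame of slot below -0.025 m and x of washer3 in the frame of slot between -0.06 and 0.03 m and y of washer3 in the frame of slot between -0.045 and 0.045 m)))), for 0.2 s.
3. the third washer has dropped into the stock box (z of each of washer1, washer2, washer3 in the frame of slot below -0.025 m and x of washer1 in the frame of slot between -0.06 and 0.03 m and y of washer1 in the frame of slot between -0.045 and 0.045 m and x of washer2 in the frame of slot between -0.06 and 0.03 m and y of washer2 in the frame of slot between -0.045 and 0.045 m and x of washer3 in the frame of slot between -0.06 and 0.03 m and y of washer3 in the frame of slot between -0.045 and 0.045 m), for 0.2 s.
At the end, for the whole second after the job is handed in: All three washers lie at rest in the stock box under the slot (their undersides more than 25 mm below the tray's floor); the knobs and the nut stand upright in the tray within 25 mm of where they were; the things on the bench are within 20 mm of where they were (all of step 3 and linear speed of each of washer1, washer2, washer3 below 0.03 m/s and distance of each of lid_knob1, lid_knob2, hex_nut from where it was at the start of the episode below 0.025 m and angle between each of lid_knob1, lid_knob2, hex_nut's own z axis and vertical below 0.3 rad and distance of each of hammer, mug, screwdriver, oil_bottle from where it was at the start of the episode below 0.02 m); the robot touches nothing.
It fails at once if two washers are in the gate passage or over the slot at the same time (((x of washer1 in the frame of slot between -0.069 and 0.03 m and y of washer1 in the frame of slot between -0.03 and 0.03 m and z of washer1 in the frame of slot above -0.01 m) and (x of washer2 in the frame of slot between -0.069 and 0.03 m and y of washer2 in the frame of slot between -0.03 and 0.03 m and z of washer2 in the frame of slot above -0.01 m)) or ((x of washer1 in the frame of slot between -0.069 and 0.03 m and y of washer1 in the frame of slot between -0.03 and 0.03 m and z of washer1 in the frame of slot above -0.01 m) and (x of washer3 in the frame of slot between -0.069 and 0.03 m and y of washer3 in the frame of slot between -0.03 and 0.03 m and z of washer3 in the frame of slot above -0.01 m)) or ((x of washer2 in the frame of slot between -0.069 and 0.03 m and y of washer2 in the frame of slot between -0.03 and 0.03 m and z of washer2 in the frame of slot above -0.01 m) and (x of washer3 in the frame of slot between -0.069 and 0.03 m and y of washer3 in the frame of slot between -0.03 and 0.03 m and z of washer3 in the frame of slot above -0.01 m))).
It fails at once if a washer is lifted 15 mm or more off the tray's floor (z of any of washer1, washer2, washer3 in the frame of slot above 0.015 m).
It fails at once if a lid knob or the nut is shifted more than 25 mm, lifted or tipped over (distance of any of lid_knob1, lid_knob2, hex_nut from where it was at the start of the episode above 0.025 m or angle between any of lid_knob1, lid_knob2, hex_nut's own z axis and vertical above 0.6 rad).
It fails at once if something lying on the bench is shifted more than 20 mm (distance of any of hammer, mug, screwdriver, oil_bottle from where it was at the start of the episode above 0.02 m).
It also fails if it takes over 69 s, if anything falls off the work surface, if the arm or the gripper's body presses on something with over 40 N, if the wrist force passes 120 N, or if a joint passes its speed limit or range.

ROBOT

A 6-joint arm with a two-finger parallel gripper is mounted at the origin on the work surface. World frame = base frame: x ahead of the robot, y to its left, z up, the work surface at z = 0. Lengths are in m, angles in rad, forces in N, time in s.
With the tool pointing down it reaches from about 0.35 to 0.775 m from the base axis. Payload 5.5 kg.
Tool frame: the origin (TCP) lies midway between the tips of the shut fingers; the grasp point (between the pads) lies 19 mm behind it; z points along the fingers, y is the line along which they close (so a half turn about z gives the same grasp; the last joint's range is limited). The gripper opens to 85 mm and grips with 20 to 120 N. Pads are 22 mm wide; open, the fingers measure 114 mm over their backs; the gripper's body (76 mm by 85 mm) begins 54 mm behind the grasp point. The pads swing forward as they close: fully open they stand 13 mm farther back than shut.
Start: joints at [1.158, 0.313, 0.046, 1.304, 0, 1.431], TCP at [0.155, 0.554, 0.231] pointing down, gripper open.
Joint ranges: [-2.76, 2.76], [-0.86, 1.69], [-1.03, 1.26], [-2.2, 2.34], [-1.47, 1.5], [-3.14, 3.14]. Speed limits (rad/s): [2.57, 2.57, 3.14, 3.14, 3.14, 3.14].

INTERFACE

Orientations are given as a unit quaternion [w, x, y, z].
In Python, from workcell import env gives the robot as it stands. The module is installed in compiled form; this text tells all that it offers.
- The arm moves only by the tool carry_out, never from a script. Its argument "series" is a list of rows, each an object with "delta_rot": the turn, a rotation vector about the world's x, y, z normalised to -1 to 1, where 1 is 0.1 rad, a list of three; "travel": the shift along the world's x, y, z normalised to -1 to 1, where 1 is 0.025 m, a list of three; "fingers": the closure, from -1 (fully open) to 1 (shut). In form: [{"delta_rot": [ax, ay, az], "travel": [tx, ty, tz], "fingers": fingers}, ...]. A call has 1 to 5 rows; each row shifts and turns the commanded pose from where the row before left it; what a row does not reach is not made up. A row lasts 1/8 s, in which the tool goes at most 62.5 mm and 10.7 degrees, less where a joint would pass 70% of its speed; a pose out of reach is approached as far as the arm can. A call with a number of a shift or a turn outside -1 to 1 is refused whole. A call with a gripper value outside its range is refused whole. The fingers move at their own pace and stop on an object; "squeeze" is the grip in N (left out, the last holds). Time passes only in rows, so rows that do not move let the fingers close. It gives the time, the measured TCP pose, the force, the opening and the grip force at its end, in the units of the state.
- env.get_state(): the state, without advancing time (a new reading comes with each control period).
- env.read_camera(name): name is "scene" or "top" or "wrist"; returns a dict with "color" (480x640x3 uint8, red, green, blue), "fx", "fy", "cx", "cy" (pixels), "D" ([k1, k2, p1, p2, k3] as OpenCV has them; the pictures are not rectified), "world_from_camera" (4x4, takes a point from camera to world coordinates); the wrist camera has in their place "hand_eye" (4x4, takes a point from camera to tool coordinates, whose origin is the TCP and whose axes are the flange's). Camera axes: x right, y up, looking along -z (the intrinsics and any distortion apply to the point x, -y, -z); pixel columns grow to the right and rows downward; lengths in m; the calibration is good to about 2 mm. A picture is of the moment at which its call begins: read the wrist's pose just before it. There is no depth.
- env.hand_in(): hands the job in; it is judged then, once.
The state is a dict: "clock": time; "joint_pos": joint angles; "qvel": joint speeds; "tau": joint torques, N m; "tcp_pos": TCP position; "orientation": TCP orientation; "wrist_force": force on the tool from outside, world axes, zero at the start; "ft_torque": the same for the moment, N m; "finger_gap": finger opening in m; "grip_force": force on a finger pad.
Only numpy, scipy, OpenCV 4.12 (cv2) and the standard library are available. Lean on these libraries where they do the work, as an engineer would, in place of code of your own. Each camera call takes 0.05 s, during which the arm holds its last target. There are 200 camera calls.

## Working session

There is one attempt and no reset: what is moved stays moved. The work goes in short steps, Python scripts to look and compute and a tool call to move; the robot and the scene stay as the last step left them, time stands still between calls to the robot, and variables do not carry over. Pictures are saved under pics/ and viewed, at most 10 in all, crops included, and the job is handed in when it is done.

Besides the shell and the picture viewer there is one more tool, called after "Emit:" by a JSON object that holds its "op" and its "data", one argument or row to a line. carry_out: Moves the arm, as the interface text tells. Its arguments: {"type":"object","properties":{"series":{"type":"array","items":{"type":"object","properties":{"delta_rot":{"type":"array","items":{"type":"number"}},"travel":{"type":"array","items":{"type":"number"}},"fingers":{"type":"number"}}}},"squeeze":{"type":"number"}},"required":["series"]}

```bash
mkdir -p pics; python3 - <<'E'
from workcell import env
import cv2
s=env.get_state();print(s)
for n in("top","scene"):
    r=env.read_camera(n);cv2.imwrite(f"pics/{n}0.png",r["color"][:,:,::-1])
    print(n,r["fx"],r["fy"],r["cx"],r["cy"],r["D"],r["world_from_camera"])
E
```

```text
{'clock': 0.0, 'joint_pos': array([ 1.15841548e+00,  3.14016152e-01,  4.49837596e-02,  1.30358465e+00,
       -1.08791090e-05,  1.43119753e+00]), 'qvel': array([ 1.68225759e-04,  1.32333247e-03, -4.28252850e-04, -1.78651986e-03,
       -4.27992436e-04,  9.54604937e-05]), 'tau': array([-9.15219571e-04, -4.80631292e+01,  2.98532206e+01,  1.96724053e-02,
       -5.65619496e-05, -2.11793186e-06]), 'tcp_pos': array([0.15472012, 0.55327126, 0.23040185]), 'orientation': array([-2.42838411e-04,  1.35968487e-01,  9.90712744e-01, -8.77388885e-04]), 'wrist_force': array([ 0.12974497, -0.42099291,  0.45537477]), 'ft_torque': array([ 0.03373157, -0.05861267,  0.03141682]), 'grip_force': 0.0, 'finger_gap': 0.08541723032875931}
top 507.1021459326435 507.1021459326435 318.020083486021 241.220658515941 [-0.14812221  0.          0.          0.          0.        ] [[ 0.02553263  0.99561539 -0.0899893   0.38580089]
 [-0.99962024  0.0244941  -0.01262625 -0.04111759]
 [-0.01036668  0.09027751  0.99586269  1.60078163]
 [ 0.          0.          0.          1.        ]]
scene 495.88061657353984 495.88061657353984 322.39131335719765 236.48915100274604 [0.00845088 0.         0.         0.         0.        ] [[ 0.68548531 -0.57281881  0.4494313   1.10139306]
 [ 0.72797889  0.52861267 -0.43659521 -0.58138632]
 [ 0.01251487  0.62645611  0.77935623  1.02572256]
 [ 0.          0.          0.          1.        ]]
```

View pics/top0.png

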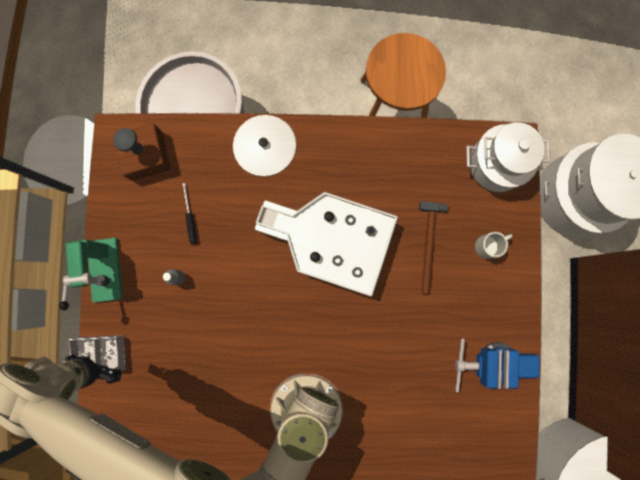

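View pics/scene0.png

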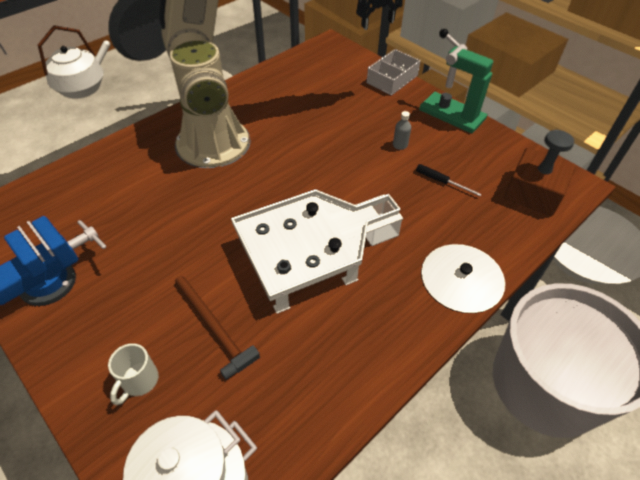

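Top view: tray with its gate toward image left (slot ~(270,215)). Near row has a knob (315,257) and washers (338,260) and (357,272). Far row has a knob (329,216), a washer (350,220) and the nut (371,231). The scene view agrees. Next I compute positions from both views.

```bash
cat > h.py <<'E'
import numpy as np, cv2
from scipy.spatial.transform import Rotation as R
from workcell import env
def cam(n):
    s=env.get_state(); r=env.read_camera(n)
    if n=="wrist":
        T=np.eye(4); T[:3,:3]=R.from_quat(np.roll(s["orientation"],-1)).as_matrix(); T[:3,3]=s["tcp_pos"]
        r["world_from_camera"]=T@r["hand_eye"]
    return r
def ray(r,uv):
    K=np.array([[r["fx"],0,r["cx"]],[0,r["fy"],r["cy"]],[0,0,1]])
    p=cv2.undistortPoints(np.float64(uv).reshape(-1,1,2),K,np.float64(r["D"]))[:,0]
    d=np.c_[p[:,0],-p[:,1],-np.ones(len(p))]@r["world_from_camera"][:3,:3].T
    return r["world_from_camera"][:3,3],d/np.linalg.norm(d,axis=1)[:,None]
def plane(r,uv,z):
    o,d=ray(r,uv); return o+d*((z-o[2])/d[:,2])[:,None]
def project(r,P):
    T=np.linalg.inv(r["world_from_camera"]); p=np.atleast_2d(P)@T[:3,:3].T+T[:3,3]
    K=np.array([[r["fx"],0,r["cx"]],[0,r["fy"],r["cy"]],[0,0,1]])
    return cv2.projectPoints(p*[1,-1,-1],np.zeros(3),np.zeros(3),K,np.float64(r["D"]))[0][:,0]
def two(r1,u1,r2,u2):
    out=[]
    for a,b in zip(u1,u2):
        o1,d1=ray(r1,[a]);o2,d2=ray(r2,[b])
        A=np.c_[d1[0],-d2[0]];t=np.linalg.lstsq(A,o2-o1,rcond=None)[0]
        out.append((o1+d1[0]*t[0]+o2+d2[0]*t[1])/2)
    return np.array(out)
E
python3 - <<'E'
from h import *
np.set_printoptions(precision=4,suppress=True)
t=cam("top");s=cam("scene")
g=cv2.cvtColor(t["color"],cv2.COLOR_RGB2HSV)
m=((g[:,:,1]<60)&(g[:,:,2]>130)).astype(np.uint8);m[:150]=0;m[310:]=0;m[:,:245]=0;m[:,410:]=0
c=max(cv2.findContours(m,0,2)[0],key=cv2.contourArea)
a=cv2.approxPolyDP(c,4,True)[:,0];print(a.tolist());print(plane(t,a,.091))
# dark parts
w=np.zeros_like(m);cv2.drawContours(w,[cv2.convexHull(c)],-1,1,-1)
w=cv2.erode(w,np.ones((7,7)));d=((g[:,:,2]<110)&(w>0)).astype(np.uint8)
n,_,st,ce=cv2.connectedComponentsWithStats(d)
for i in range(1,n):
    if st[i,4]>15: print(st[i],ce[i],plane(t,ce[i],.083))
ids=[(338,260),(357,272),(350,220)];sc=[(289,224),(262,229),(313,261)]
print(two(t,ids,s,sc))
E
```

```text
[[263, 203], [255, 229], [287, 240], [298, 271], [372, 294], [396, 216], [325, 192], [297, 211]]
[[ 0.6341  0.1472  0.091 ]
 [ 0.5545  0.1684  0.091 ]
 [ 0.5236  0.071   0.091 ]
 [ 0.4318  0.0353  0.091 ]
 [ 0.3689 -0.1862  0.091 ]
 [ 0.6042 -0.2547  0.091 ]
 [ 0.672  -0.0392  0.091 ]
 [ 0.612   0.0436  0.091 ]]
[325 212  10  10  75] [329.1733 216.4533] [[ 0.5988 -0.0536  0.083 ]]
[346 216   9   8  28] [349.8571 219.6786] [[ 0.5906 -0.1163  0.083 ]]
[367 227   9   8  58] [370.7759 230.6034] [[ 0.559 -0.18   0.083]]
[266 234  22  10  72] [277.1111 239.4028] [[0.5254 0.1014 0.083 ]]
[311 252  10  10  74] [315.0541 256.7297] [[ 0.4761 -0.0142  0.083 ]]
[333 256   9   9  24] [337.375  260.2083] [[ 0.4673 -0.0813  0.083 ]]
[353 268   9   9  23] [357.2174 272.0435] [[ 0.4333 -0.1414  0.083 ]]
[[ 0.4682 -0.0835  0.0765]
 [ 0.4334 -0.1418  0.0738]
 [ 0.5913 -0.1165  0.0743]]
```

Emit:
{"op": "carry_out", "data": {
  "series": [
    {"travel": [0.5,-1,0.16],"delta_rot": [0,0,0],"fingers": 0.62},
    {"travel": [0.5,-1,0.16],"delta_rot": [0,0,0],"fingers": 0.62},
    {"travel": [0.5,-1,0.16],"delta_rot": [0,0,0],"fingers": 0.62},
    {"travel": [0.5,-1,0.16],"delta_rot": [0,0,0],"fingers": 0.62},
    {"travel": [0.5,-1,0.16],"delta_rot": [0,0,0],"fingers": 0.62}
  ],
  "squeeze": 40
}}

```text
clock: 0.82
tcp_pos: [0.2177, 0.4278, 0.2513]
orientation: [-0.0, 0.136, 0.991, -0.0]
wrist_force: [-0.0, -0.4, 0.8]
finger_gap: 0.0159
grip_force: 0.0
```

Emit:
{"op": "carry_out", "data": {
  "series": [
    {"travel": [0.5,-1,0.16],"delta_rot": [0,0,0],"fingers": 0.62},
    {"travel": [0.5,-1,0.16],"delta_rot": [0,0,0],"fingers": 0.62},
    {"travel": [0.5,-1,0.16],"delta_rot": [0,0,0],"fingers": 0.62},
    {"travel": [0.5,-1,0.16],"delta_rot": [0,0,0],"fingers": 0.62},
    {"travel": [0.5,-1,0.16],"delta_rot": [0,0,0],"fingers": 0.62}
  ]
}}

```text
clock: 1.45
tcp_pos: [0.2801, 0.3029, 0.2714]
orientation: [0.0, 0.136, 0.991, 0.0]
wrist_force: [-0.4, 1.1, -0.2]
finger_gap: 0.0163
grip_force: 0.0
```

Emit:
{"op": "carry_out", "data": {
  "series": [
    {"travel": [0.5,-1,0.16],"delta_rot": [0,0,0],"fingers": 0.62},
    {"travel": [0.5,-1,0.16],"delta_rot": [0,0,0],"fingers": 0.62},
    {"travel": [0.5,-1,0.16],"delta_rot": [0,0,0],"fingers": 0.62},
    {"travel": [0.5,-1,0.16],"delta_rot": [0,0,0],"fingers": 0.62},
    {"travel": [0.5,-1,0.16],"delta_rot": [0,0,0],"fingers": 0.62}
  ]
}}

```text
clock: 2.08
tcp_pos: [0.3427, 0.1779, 0.2914]
orientation: [0.0, 0.136, 0.991, 0.0]
wrist_force: [0.5, 0.5, -0.4]
finger_gap: 0.016
grip_force: 0.0
```

Emit:
{"op": "carry_out", "data": {
  "series": [
    {"travel": [0.5,-1,0.16],"delta_rot": [0,0,0],"fingers": 0.62},
    {"travel": [0.5,-1,0.16],"delta_rot": [0,0,0],"fingers": 0.62},
    {"travel": [0.5,-1,0.16],"delta_rot": [0,0,0],"fingers": 0.62},
    {"travel": [0.5,-1,0.16],"delta_rot": [0,0,0],"fingers": 0.62},
    {"travel": [0.5,-1,0.16],"delta_rot": [0,0,0],"fingers": 0.62}
  ]
}}

```text
clock: 2.7
tcp_pos: [0.4051, 0.0529, 0.3114]
orientation: [-0.0, 0.136, 0.991, 0.0]
wrist_force: [0.3, 0.4, 0.1]
finger_gap: 0.0166
grip_force: 0.0
```

Emit:
{"op": "carry_out", "data": {
  "series": [
    {"travel": [0.5,-1,0.16],"delta_rot": [0,0,0],"fingers": 0.62},
    {"travel": [0.5,-1,0.16],"delta_rot": [0,0,0],"fingers": 0.62},
    {"travel": [0.5,-1,0.16],"delta_rot": [0,0,0],"fingers": 0.62},
    {"travel": [0.5,-1,0.16],"delta_rot": [0,0,0],"fingers": 0.62},
    {"travel": [0,0,0],"delta_rot": [0,0,0],"fingers": 0.62}
  ]
}}

```text
clock: 3.32
tcp_pos: [0.4556, -0.0475, 0.327]
orientation: [-0.0, 0.137, 0.991, 0.0]
wrist_force: [-0.2, 0.2, 0.3]
finger_gap: 0.0162
grip_force: 0.0
```

```bash
python3 - <<'E'
from h import *
np.set_printoptions(precision=4,suppress=True)
r=cam("wrist");cv2.imwrite("pics/w1.png",r["color"][:,:,::-1])
np.save("w1T.npy",r["world_from_camera"]);print(r["fx"],r["cx"],r["cy"],r["D"],r["hand_eye"],env.get_state()["tcp_pos"],env.get_state()["finger_gap"])
u=np.array([.272,.962]);v=np.array([-.962,.272]);o=np.array([.543,-.021])
P=lambda x,y,z:np.r_[o+x*u+y*v,z]
print(project(r,[P(-.079,.056,.083),P(-.146,.073,.083),P(-.079,-.072,.083),P(.09,0,.075)]))
E
```

```text
355.52878379192845 323.57468722544286 239.67346369772832 [0.0244 0.     0.     0.     0.    ] [[-0.0007  0.9566  0.2915  0.0748]
 [ 1.      0.001  -0.0008  0.0002]
 [-0.0011  0.2915 -0.9566 -0.1433]
 [ 0.      0.      0.      1.    ]] [ 0.4549 -0.0466  0.327 ] 0.016230504140106794
[[296.6098 220.7295]
 [235.5845 205.7886]
 [298.9359 322.3611]
 [440.6469 264.876 ]]
```

View pics/w1.png

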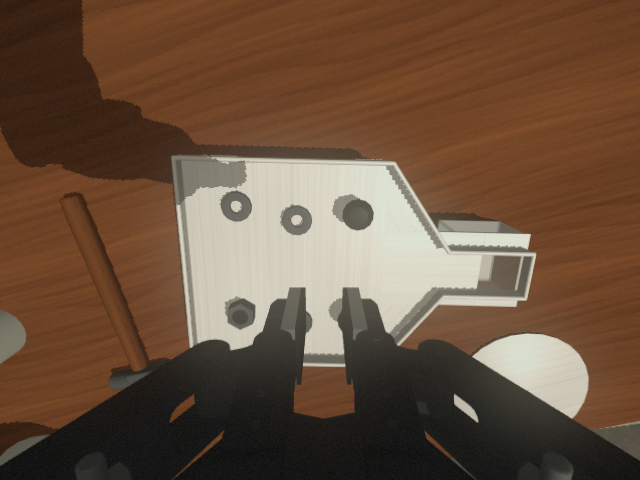

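Wrist view: washers at (296,220) and (235,206), knob at (357,214), nut at (240,313). The gate passage runs from ~(448,250)/(440,293) to (535,254)/(527,299). The washers land where I predicted. I'll refine the tray axis from the gate rims.

```bash
python3 - <<'E'
from h import *
np.set_printoptions(precision=4,suppress=True)
r=env.read_camera("wrist");r["world_from_camera"]=np.load("w1T.npy")
I=r["color"]
cv2.imwrite("pics/c1.png",cv2.resize(I[140:380,160:560],None,fx=2,fy=2,interpolation=cv2.INTER_CUBIC)[:,:,::-1])
pts=[(448,251),(440,293),(535,254),(527,299),(174,157),(394,162)]
Q=plane(r,pts,.091);print(Q)
d=(Q[2]+Q[3]-Q[0]-Q[1])/2;print(np.degrees(np.arctan2(d[1],d[0])));e=Q[5]-Q[4];print(np.degrees(np.arctan2(e[1],e[0])))
print("gate mid",(Q[0]+Q[1])/2,"end",(Q[2]+Q[3])/2)
g=cv2.cvtColor(I,cv2.COLOR_RGB2GRAY)
for c in [(296,220),(235,206)]:
    x,y=c;p=g[y-20:y+21,x-20:x+21];m=(p<130).astype(np.uint8)
    k=max(cv2.findContours(m,0,2)[0],key=cv2.contourArea);(cx,cy),rad=cv2.minEnclosingCircle(k)
    print(cx+x-20,cy+y-20,rad,plane(r,[(cx+x-20,cy+y-20)],.083))
E
```

```text
[[ 0.5458  0.0728  0.091 ]
 [ 0.5944  0.0547  0.091 ]
 [ 0.5757  0.1652  0.091 ]
 [ 0.6291  0.1503  0.091 ]
 [ 0.3665 -0.1827  0.091 ]
 [ 0.4334  0.0357  0.091 ]]
71.05445514035166
72.97517636492945
gate mid [0.5701 0.0637 0.091 ] end [0.6024 0.1578 0.091 ]
295.5 221.0 15.207006454467773 [[ 0.4676 -0.0831  0.083 ]]
234.8740463256836 206.8435115814209 15.980834007263184 [[ 0.434  -0.1428  0.083 ]]
```

View pics/c1.png

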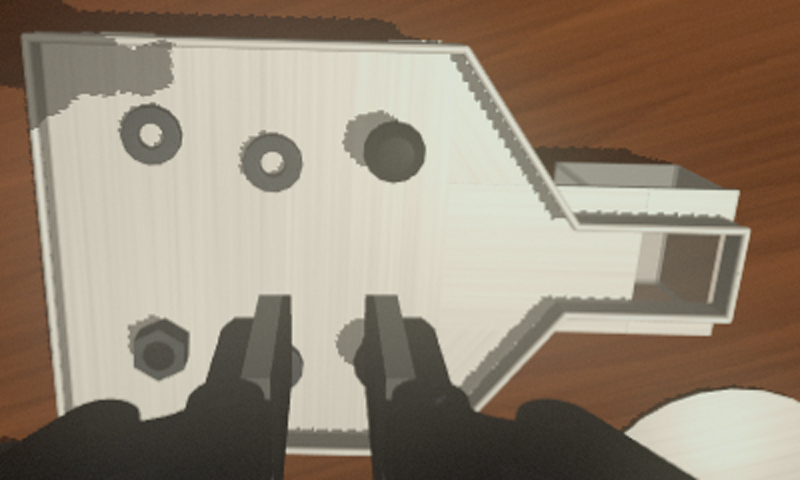

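Emit:
{"op": "carry_out", "data": {
  "series": [
    {"travel": [-0.38,-0.53,-1],"delta_rot": [0,0,-0.12],"fingers": 0.62},
    {"travel": [-0.38,-0.53,-1],"delta_rot": [0,0,-0.12],"fingers": 0.62},
    {"travel": [0,0,-1],"delta_rot": [0,0,0],"fingers": 0.62},
    {"travel": [0,0,-1],"delta_rot": [0,0,0],"fingers": 0.62},
    {"travel": [0,0,-1],"delta_rot": [0,0,0],"fingers": 0.62}
  ]
}}

```text
clock: 4.05
tcp_pos: [0.4353, -0.0716, 0.2016]
orientation: [0.0, 0.147, 0.989, 0.0]
wrist_force: [-0.5, -0.6, -0.6]
finger_gap: 0.0161
grip_force: 0.0
```

Emit:
{"op": "carry_out", "data": {
  "series": [
    {"travel": [0,0,-1],"delta_rot": [0,0,0],"fingers": 0.62},
    {"travel": [0,0,-1],"delta_rot": [0,0,0],"fingers": 0.62},
    {"travel": [0,0,-0.8],"delta_rot": [0,0,0],"fingers": 0.62},
    {"travel": [0,0,0],"delta_rot": [0,0,0],"fingers": 0.62}
  ]
}}

```text
clock: 4.55
tcp_pos: [0.4342, -0.0713, 0.1312]
orientation: [-0.002, 0.147, 0.989, 0.0]
wrist_force: [-0.0, -0.7, 0.5]
finger_gap: 0.0162
grip_force: 0.0
```

```bash
python3 - <<'E'
from h import *
r=cam("wrist");cv2.imwrite("pics/w2.png",r["color"][:,:,::-1]);print(env.get_state()["tcp_pos"])
E
```

```text
[ 0.43509059 -0.07173839  0.13220845]
```

View pics/w2.png

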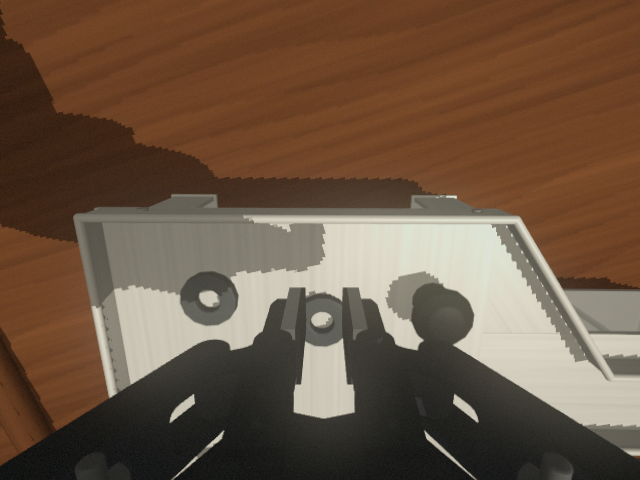

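Wrist view: the fingers stand outside washer A (321,320), clear of washer B (209,298) and the knob (442,312). I descend and push A sideways into the lane.

Emit:
{"op": "carry_out", "data": {
  "series": [
    {"travel": [0,0,-0.8],"delta_rot": [0,0,0],"fingers": 0.62},
    {"travel": [0,0,-0.8],"delta_rot": [0,0,0],"fingers": 0.62},
    {"travel": [0,0,-0.55],"delta_rot": [0,0,0],"fingers": 0.62},
    {"travel": [0,0,0],"delta_rot": [0,0,0],"fingers": 0.62}
  ]
}}

```text
clock: 5.1
tcp_pos: [0.4356, -0.0724, 0.0784]
orientation: [-0.0, 0.148, 0.989, 0.0]
wrist_force: [0.3, 0.0, 0.4]
finger_gap: 0.0166
grip_force: 0.0
```

Emit:
{"op": "carry_out", "data": {
  "series": [
    {"travel": [0.5,-0.15,0],"delta_rot": [0,0,0],"fingers": 0.62},
    {"travel": [0.5,-0.15,0],"delta_rot": [0,0,0],"fingers": 0.62},
    {"travel": [0.5,-0.15,0],"delta_rot": [0,0,0],"fingers": 0.62},
    {"travel": [0.5,-0.15,0],"delta_rot": [0,0,0],"fingers": 0.62},
    {"travel": [0.5,-0.15,0],"delta_rot": [0,0,0],"fingers": 0.62}
  ]
}}

```text
clock: 5.72
tcp_pos: [0.4994, -0.0918, 0.0785]
orientation: [-0.0, 0.148, 0.989, 0.0]
wrist_force: [-1.0, 1.1, 1.1]
finger_gap: 0.0163
grip_force: 0.4
```

```bash
python3 - <<'E'
from h import *
r=cam("wrist");print(env.get_state()["tcp_pos"],env.get_state()["wrist_force"])
E
```

```text
[ 0.50131705 -0.09252994  0.07873926] [ 3.0309666  -0.99948953  0.23707065]
```

Emit:
{"op": "carry_out", "data": {
  "series": [
    {"travel": [-0.5,0.15,0],"delta_rot": [0,0,0],"fingers": 0.62},
    {"travel": [-0.5,0.15,1],"delta_rot": [0,0,0],"fingers": 0.62},
    {"travel": [-0.93,-0.66,0.4],"delta_rot": [0,0,0],"fingers": 0.62},
    {"travel": [-0.93,-0.66,0],"delta_rot": [0,0,0],"fingers": 0.62},
    {"travel": [-0.93,-0.66,0],"delta_rot": [0,0,0],"fingers": 0.62}
  ]
}}

```text
clock: 6.4
tcp_pos: [0.4016, -0.133, 0.1135]
orientation: [-0.0, 0.148, 0.989, 0.0]
wrist_force: [-0.3, -0.4, -0.2]
finger_gap: 0.0165
grip_force: 0.0
```

Emit:
{"op": "carry_out", "data": {
  "series": [
    {"travel": [0,0,0],"delta_rot": [0,0,0],"fingers": 0.62},
    {"travel": [0,0,0],"delta_rot": [0,0,0],"fingers": 0.62}
  ]
}}

```text
clock: 6.65
tcp_pos: [0.4035, -0.1331, 0.1137]
orientation: [0.0, 0.148, 0.989, 0.0]
wrist_force: [-0.9, -0.1, -0.5]
finger_gap: 0.0159
grip_force: 0.0
```

```bash
python3 - <<'E'
from h import *
np.set_printoptions(precision=4,suppress=True)
r=cam("wrist");cv2.imwrite("pics/w3.png",r["color"][:,:,::-1]);print(env.get_state()["tcp_pos"])
O=np.array([.5475,-.0195]);u=np.array([.294,.9558]);v=np.array([-.9558,.294])
P=lambda x,y,z:np.r_[O+x*u+y*v,z]
print(project(r,[P(-.151,.0727,.083),P(-.084,0,.083),P(-.207,.122,.075)]))
E
```

```text
[ 0.4038 -0.1331  0.1136]
[[322.7829 331.718 ]
 [432.7075 437.5165]
 [218.1337 242.5584]]
```

View pics/w3.png

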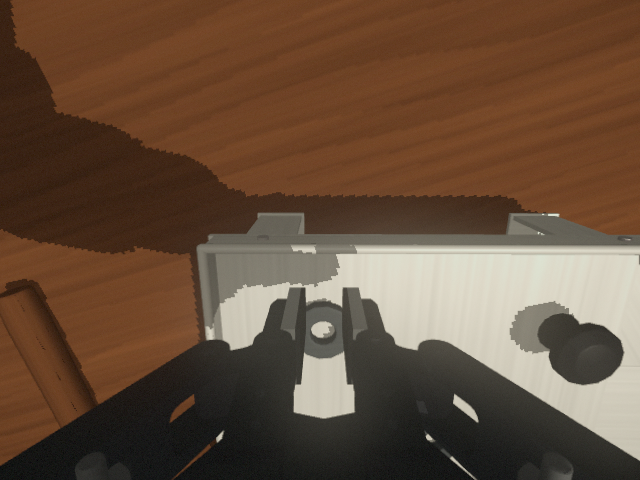

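Wrist view: washer B (322,329) is centred between the fingertips, and the rear corner is at (203,245). I descend and push B.

Emit:
{"op": "carry_out", "data": {
  "series": [
    {"travel": [0,0,-0.8],"delta_rot": [0,0,0],"fingers": 0.62},
    {"travel": [0,0,-0.6],"delta_rot": [0,0,0],"fingers": 0.62},
    {"travel": [0,0,0],"delta_rot": [0,0,0],"fingers": 0.62}
  ]
}}

```text
clock: 7.08
tcp_pos: [0.4032, -0.1324, 0.0776]
orientation: [-0.001, 0.147, 0.989, 0.001]
wrist_force: [-0.6, 0.1, -0.0]
finger_gap: 0.0163
grip_force: 0.0
```

Emit:
{"op": "carry_out", "data": {
  "series": [
    {"travel": [0.6,-0.18,0],"delta_rot": [0,0,0],"fingers": 0.62},
    {"travel": [0.6,-0.18,0],"delta_rot": [0,0,0],"fingers": 0.62},
    {"travel": [0.6,-0.18,0],"delta_rot": [0,0,0],"fingers": 0.62},
    {"travel": [0.6,-0.18,0],"delta_rot": [0,0,0],"fingers": 0.62},
    {"travel": [0.6,-0.18,0],"delta_rot": [0,0,0],"fingers": 0.62}
  ]
}}

```text
clock: 7.7
tcp_pos: [0.4799, -0.1564, 0.0786]
orientation: [0.0, 0.148, 0.989, 0.0]
wrist_force: [-1.0, 0.7, 1.0]
finger_gap: 0.0165
grip_force: 0.4
```

Emit:
{"op": "carry_out", "data": {
  "series": [
    {"travel": [0,0,0],"delta_rot": [0,0,0],"fingers": 0.62},
    {"travel": [-0.5,0.15,0],"delta_rot": [0,0,0],"fingers": 0.62},
    {"travel": [-0.5,0.15,1],"delta_rot": [0,0,0],"fingers": 0.62},
    {"travel": [-0.6,0.0,1],"delta_rot": [0,0,-1],"fingers": 0.62},
    {"travel": [-0.6,0.0,0.5],"delta_rot": [0,0,-1],"fingers": 0.62}
  ]
}}

```text
clock: 8.32
tcp_pos: [0.4222, -0.1479, 0.1421]
orientation: [0.0, 0.247, 0.969, -0.0]
wrist_force: [0.4, -0.6, 0.1]
finger_gap: 0.0163
grip_force: 0.0
```

```bash
python3 - <<'E'
from h import *
np.set_printoptions(precision=4,suppress=True)
s=env.get_state();print(s["tcp_pos"],s["orientation"],s["joint_pos"])
t=cam("top");O=np.array([.5475,-.0195]);u=np.array([.294,.9558]);v=np.array([-.9558,.294])
P=lambda x,y,z:np.r_[O+x*u+y*v,z]
I=t["color"][180:310,245:410];cv2.imwrite("pics/t4.png",cv2.resize(I,None,fx=4.5,fy=4.5,interpolation=cv2.INTER_CUBIC)[:,:,::-1])
print((project(t,[P(-.151,0,.083),P(-.084,0,.083)])-[245,180])*4.5)
E
```

```text
[ 0.4222 -0.1479  0.1421] [ 0.0002  0.2474  0.9689 -0.    ] [-0.5169  0.1182 -0.4281  1.024   0.     -0.0169]
[[540.5091 310.32  ]
 [445.2279 278.5724]]
```

View pics/t4.png

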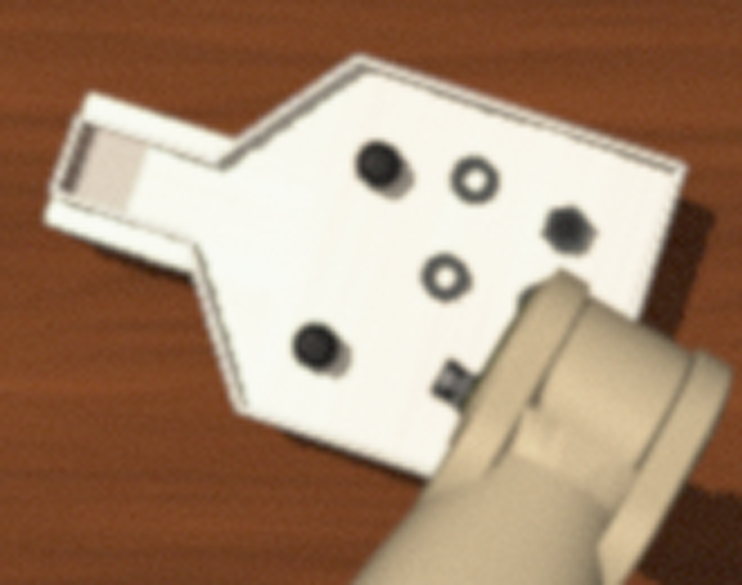

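Top crop: washer A at (445,277), exactly where predicted on the lane; B is partly hidden near (530,295). The knobs and nut haven't moved. I rotate the tool 90° and hover behind A.

Emit:
{"op": "carry_out", "data": {
  "series": [
    {"travel": [0.255,0.048,0],"delta_rot": [0,0,-1],"fingers": 0.74},
    {"travel": [0.255,0.048,0],"delta_rot": [0,0,-1],"fingers": 0.74},
    {"travel": [0.255,0.048,0],"delta_rot": [0,0,-1],"fingers": 0.74},
    {"travel": [0.255,0.048,0],"delta_rot": [0,0,-1],"fingers": 0.74},
    {"travel": [0.255,0.048,0],"delta_rot": [0,0,-1],"fingers": 0.74}
  ]
}}

```text
clock: 9.0
tcp_pos: [0.4545, -0.1418, 0.1405]
orientation: [-0.001, 0.479, 0.878, 0.0]
wrist_force: [-0.4, 0.0, -0.3]
finger_gap: 0.011
grip_force: 0.0
```

Emit:
{"op": "carry_out", "data": {
  "series": [
    {"travel": [0.255,0.048,0],"delta_rot": [0,0,-1],"fingers": 0.74},
    {"travel": [0.255,0.048,0],"delta_rot": [0,0,-1],"fingers": 0.74},
    {"travel": [0.255,0.048,0],"delta_rot": [0,0,-1],"fingers": 0.74},
    {"travel": [0.255,0.048,0],"delta_rot": [0,0,-1],"fingers": 0.74},
    {"travel": [0.255,0.048,0],"delta_rot": [0,0,-1],"fingers": 0.74}
  ]
}}

```text
clock: 9.62
tcp_pos: [0.4864, -0.1359, 0.1405]
orientation: [-0.001, 0.681, 0.732, -0.0]
wrist_force: [0.1, 0.2, -0.1]
finger_gap: 0.0107
grip_force: 0.0
```

Emit:
{"op": "carry_out", "data": {
  "series": [
    {"travel": [0.255,0.048,0],"delta_rot": [0,0,-1],"fingers": 0.74},
    {"travel": [0.255,0.048,0],"delta_rot": [0,0,-1],"fingers": 0.74},
    {"travel": [0.255,0.048,0],"delta_rot": [0,0,-1],"fingers": 0.74},
    {"travel": [0.255,0.048,0],"delta_rot": [0,0,-0.71],"fingers": 0.74},
    {"travel": [0,0,0],"delta_rot": [0,0,0],"fingers": 0.74}
  ]
}}

```text
clock: 10.25
tcp_pos: [0.5122, -0.1312, 0.1405]
orientation: [-0.0, 0.803, 0.596, -0.0]
wrist_force: [-0.3, -0.7, -0.5]
finger_gap: 0.0106
grip_force: 0.0
```

```bash
python3 - <<'E'
from h import *
np.set_printoptions(precision=4,suppress=True)
r=cam("wrist");s=env.get_state();print(s["tcp_pos"],s["orientation"],s["joint_pos"])
O=np.array([.5475,-.0195]);u=np.array([.294,.9558]);v=np.array([-.9558,.294])
d=s["tcp_pos"][:2]-O;print(d@u,d@v)
P=lambda x,y,z:np.r_[O+x*u+y*v,z]
cv2.imwrite("pics/w5.png",r["color"][:,:,::-1])
print(project(r,[P(-.151,0,.083),P(-.084,0,.083),P(.09,.026,.091),P(.09,-.026,.091)]))
E
```

```text
[ 0.512  -0.1313  0.1406] [-0.0005  0.8033  0.5956 -0.0003] [-0.4029  0.2705 -0.2399  1.0615 -0.      1.4626]
-0.11727983993408506 0.001019503805258465
[[ 325.862   311.7885]
 [ 326.3971  206.9766]
 [ 263.1062 -223.1847]
 [ 394.6251 -222.9287]]
```

View pics/w5.png

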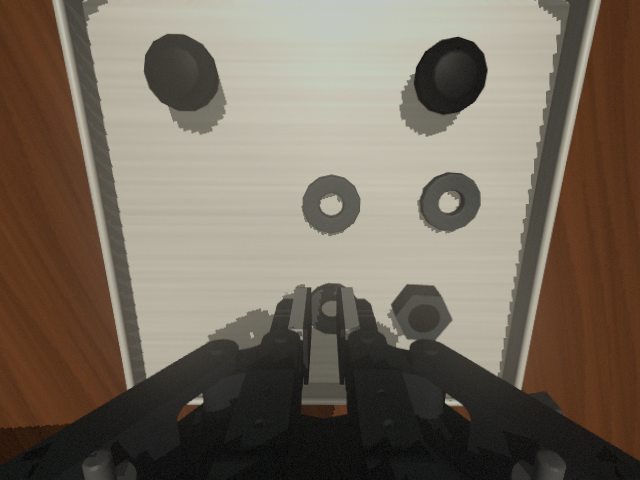

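Wrist view: A at (331,205) and B at (330,309), about 2–3 mm right of the lane line. The nut (421,312) is well clear. I descend between them and check the gate centre from the top crop.

Emit:
{"op": "carry_out", "data": {
  "series": [
    {"travel": [0.12,-0.04,-0.8],"delta_rot": [0,0,0],"fingers": 0.74},
    {"travel": [0,0,-0.85],"delta_rot": [0,0,0],"fingers": 0.74},
    {"travel": [0,0,-0.83],"delta_rot": [0,0,0],"fingers": 0.74},
    {"travel": [0,0,0],"delta_rot": [0,0,0],"fingers": 0.74}
  ]
}}

```text
clock: 10.8
tcp_pos: [0.5138, -0.132, 0.0775]
orientation: [-0.002, 0.804, 0.595, -0.001]
wrist_force: [-0.4, 0.0, 0.7]
finger_gap: 0.0111
grip_force: 0.0
```

```bash
python3 - <<'E'
from h import *
np.set_printoptions(precision=4,suppress=True)
O=np.array([.5475,-.0195]);u=np.array([.294,.9558]);v=np.array([-.9558,.294])
t=cam("top")
q=np.array([(220,163),(195,243),(95,124),(63,197),(683,165)])/4.5+[245,180]
for z in(.075,.091):
    d=plane(t,q,z)[:,:2]-O;print(z,np.c_[d@u,d@v])
s=env.get_state();d=s["tcp_pos"][:2]-O;print(s["tcp_pos"],d@u,d@v,s["wrist_force"])
E
```

```text
0.075 [[ 0.0846 -0.0269]
 [ 0.0831  0.0298]
 [ 0.1738 -0.0254]
 [ 0.178   0.0286]
 [-0.2125 -0.125 ]]
0.091 [[ 0.083  -0.0251]
 [ 0.0815  0.0311]
 [ 0.1712 -0.0236]
 [ 0.1754  0.0298]
 [-0.211  -0.1222]]
[ 0.5148 -0.1323  0.0786] -0.1174686160087598 -0.0019035616608350811 [-0.1731 -0.1414  0.4393]
```

Emit:
{"op": "carry_out", "data": {
  "series": [
    {"travel": [0.11,0.385,0],"delta_rot": [0,0,0],"fingers": 0.74},
    {"travel": [0.22,0.768,0],"delta_rot": [0,0,0],"fingers": 0.74},
    {"travel": [0.223,0.768,0],"delta_rot": [0,0,0],"fingers": 0.74},
    {"travel": [0.223,0.768,0],"delta_rot": [0,0,0],"fingers": 0.74},
    {"travel": [0.223,0.768,0],"delta_rot": [0,0,0],"fingers": 0.74}
  ]
}}

```text
clock: 11.48
tcp_pos: [0.5418, -0.0453, 0.0802]
orientation: [0.001, 0.804, 0.595, 0.001]
wrist_force: [-0.1, 0.4, 0.2]
finger_gap: 0.0114
grip_force: 0.2
```

Emit:
{"op": "carry_out", "data": {
  "series": [
    {"travel": [0.223,0.768,0],"delta_rot": [0,0,0],"fingers": 0.74},
    {"travel": [0.223,0.768,0],"delta_rot": [0,0,0],"fingers": 0.74},
    {"travel": [0.223,0.768,0],"delta_rot": [0,0,0],"fingers": 0.74},
    {"travel": [0,0,0],"delta_rot": [0,0,0],"fingers": 0.74}
  ]
}}

```text
clock: 11.98
tcp_pos: [0.558, 0.013, 0.0789]
orientation: [-0.0, 0.803, 0.596, 0.0]
wrist_force: [-0.3, -0.6, -0.2]
finger_gap: 0.0113
grip_force: 0.0
```

```bash
python3 - <<'E'
from h import *
np.set_printoptions(precision=4,suppress=True)
r=cam("wrist");s=env.get_state();print(s["tcp_pos"],s["wrist_force"],s["grip_force"])
O=np.array([.5475,-.0195]);u=np.array([.294,.9558]);v=np.array([-.9558,.294])
d=s["tcp_pos"][:2]-O;print(d@u,d@v)
cv2.imwrite("pics/w6.png",r["color"][:,:,::-1])
E
```

```text
[0.5577 0.0122 0.0789] [ 0.0837 -0.2985 -0.1261] 0.0
0.03326547776355887 -0.00041437937657902457
```

View pics/w6.png

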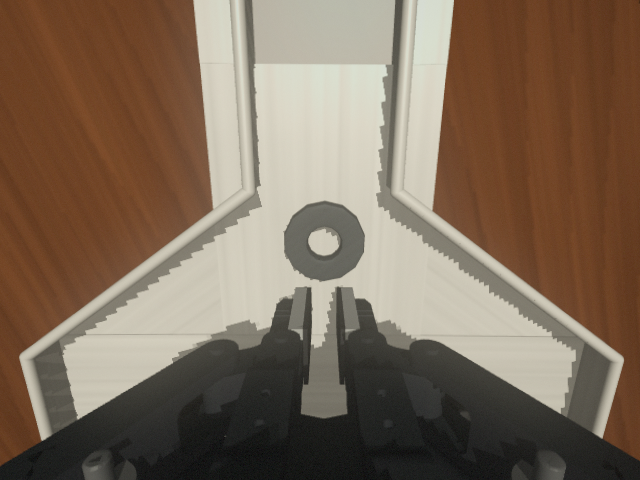

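Wrist view: washer A at (324,240), and the gate rims at 255 and 392 are centred on the tool (324); the slot edge is at row 65. I continue straight.

Emit:
{"op": "carry_out", "data": {
  "series": [
    {"travel": [0.176,0.573,0],"delta_rot": [0,0,0],"fingers": 0.74},
    {"travel": [0.176,0.573,0],"delta_rot": [0,0,0],"fingers": 0.74},
    {"travel": [0.176,0.573,0],"delta_rot": [0,0,0],"fingers": 0.74},
    {"travel": [0.176,0.573,0],"delta_rot": [0,0,0],"fingers": 0.74},
    {"travel": [0.176,0.573,0],"delta_rot": [0,0,0],"fingers": 0.74}
  ]
}}

```text
clock: 12.65
tcp_pos: [0.5799, 0.0841, 0.0791]
orientation: [0.0, 0.804, 0.595, 0.0]
wrist_force: [0.2, -0.7, 0.8]
finger_gap: 0.0106
grip_force: 0.3
```

Emit:
{"op": "carry_out", "data": {
  "series": [
    {"travel": [0.176,0.573,0],"delta_rot": [0,0,0],"fingers": 0.74},
    {"travel": [0,0,0],"delta_rot": [0,0,0],"fingers": 0.74},
    {"travel": [0,0,0],"delta_rot": [0,0,0],"fingers": 0.74}
  ]
}}

```text
clock: 13.02
tcp_pos: [0.5839, 0.0973, 0.079]
orientation: [0.0, 0.804, 0.595, -0.0]
wrist_force: [-0.6, -0.0, 0.1]
finger_gap: 0.0116
grip_force: 0.0
```

```bash
python3 - <<'E'
from h import *
np.set_printoptions(precision=4,suppress=True)
r=cam("wrist");s=env.get_state();print(s["tcp_pos"],s["wrist_force"],s["grip_force"])
O=np.array([.5475,-.0195]);u=np.array([.294,.9558]);v=np.array([-.9558,.294])
d=s["tcp_pos"][:2]-O;print(d@u,d@v)
cv2.imwrite("pics/w7.png",r["color"][:,:,::-1])
g=cv2.cvtColor(r["color"],cv2.COLOR_RGB2GRAY)
print(g[100:300:10,260:400:10])
E
```

```text
[0.5839 0.097  0.079 ] [ 0.4161  0.4353 -0.7947] 0.0
0.12207422743108118 -0.0004926886774872046
[[ 83  84  82  86  86  85  85  86  86  92  87  79  84  89]
 [ 84  87  86  80  86  88  84  79  92  93  88  84  86  88]
 [ 87  90  87  81  90  84  86  83  94  89  91  84  85  88]
 [ 90  87  88  87  90  92  89  89  95  91  95  88  84  90]
 [ 90  92  91  91  89  92  93  92  90  94  99  96  88  90]
 [ 93  95  97  95  91  95  95  91  87  98  99  95  91  87]
 [178 179 178 178 178 179 180 179 178 179 180 180 178 162]
 [210 211 209 209 208 208 208 208 208 208 208 208 208 209]
 [143 140 146 147 148 143 150 151 151 147 153 153 154 153]
 [111 187 187 189  84  82 189 189  80  78 189 189 190 117]
 [120 187 189 189  84  87  82  79  84 181 188 188 189 141]
 [120 189 188 188 189  87  85  86  84 190 189 189 190 158]
 [114 189 189 189 187 188 189 189 189 189 188 188 190 172]
 [121 188 190 187 189 189 188 188 188 189 189 188 190 181]
 [115 189 189 190 189 189 188 188 188 190 189 189 189 189]
 [122 189 190 189 189 187 190 188 189 188 188 189 189 195]
 [115 188 190 189 188 188 189 189 189 188 189 190 158 201]
 [119 188 188 189 189 188 189 189 189 187 188 191 128 206]
 [112 157 154 155 154 152 158 155 149 154 156 157 115 209]
 [136 215 208 212 134  78 213 212  78 133 212 214 126 211]]
```

Washer A lies in the box: a dark ring shows beyond the slot edge, at box depth. Now I lift and move behind B.

Emit:
{"op": "carry_out", "data": {
  "series": [
    {"travel": [-0.15,-0.48,0.7],"delta_rot": [0,0,0],"fingers": 0.74},
    {"travel": [-0.292,-0.971,0.8],"delta_rot": [0,0,0],"fingers": 0.74},
    {"travel": [-0.292,-0.971,0],"delta_rot": [0,0,0],"fingers": 0.74},
    {"travel": [-0.292,-0.971,0],"delta_rot": [0,0,0],"fingers": 0.74},
    {"travel": [-0.292,-0.971,0],"delta_rot": [0,0,0],"fingers": 0.74}
  ]
}}

```text
clock: 13.7
tcp_pos: [0.5509, -0.0138, 0.1182]
orientation: [0.001, 0.804, 0.594, 0.0]
wrist_force: [0.4, -0.9, -0.2]
finger_gap: 0.0108
grip_force: 0.0
```

Emit:
{"op": "carry_out", "data": {
  "series": [
    {"travel": [-0.292,-0.971,0],"delta_rot": [0,0,0],"fingers": 0.74},
    {"travel": [-0.292,-0.971,0],"delta_rot": [0,0,0],"fingers": 0.74},
    {"travel": [-0.292,-0.971,0],"delta_rot": [0,0,0],"fingers": 0.74},
    {"travel": [-0.292,-0.971,0],"delta_rot": [0,0,0],"fingers": 0.74},
    {"travel": [-0.292,-0.971,0],"delta_rot": [0,0,0],"fingers": 0.74}
  ]
}}

```text
clock: 14.32
tcp_pos: [0.514, -0.1351, 0.1181]
orientation: [0.001, 0.804, 0.594, 0.0]
wrist_force: [0.3, -0.3, -0.1]
finger_gap: 0.0111
grip_force: 0.0
```

Emit:
{"op": "carry_out", "data": {
  "series": [
    {"travel": [-0.292,-0.971,0],"delta_rot": [0,0,0],"fingers": 0.74},
    {"travel": [-0.292,-0.971,0],"delta_rot": [0,0,0],"fingers": 0.74},
    {"travel": [-0.142,-0.491,0],"delta_rot": [0,0,0],"fingers": 0.74},
    {"travel": [0,0,0],"delta_rot": [0,0,0],"fingers": 0.74}
  ]
}}

```text
clock: 14.82
tcp_pos: [0.4962, -0.1951, 0.1173]
orientation: [0.0, 0.805, 0.594, 0.0]
wrist_force: [1.4, 1.0, 0.3]
finger_gap: 0.0107
grip_force: 0.0
```

```bash
python3 - <<'E'
from h import *
np.set_printoptions(precision=4,suppress=True)
r=cam("wrist");s=env.get_state()
O=np.array([.5475,-.0195]);u=np.array([.294,.9558]);v=np.array([-.9558,.294])
d=s["tcp_pos"][:2]-O;print(s["tcp_pos"],d@u,d@v)
cv2.imwrite("pics/w8.png",r["color"][:,:,::-1])
P=lambda x,y,z:np.r_[O+x*u+y*v,z]
print(project(r,[P(-.15,-.0025,.083),P(-.08,-.07,.083)]))
g=cv2.GaussianBlur(cv2.cvtColor(r["color"],cv2.COLOR_RGB2GRAY),(3,3),0)
c=cv2.HoughCircles(g,cv2.HOUGH_GRADIENT,1,40,param1=100,param2=18,minRadius=22,maxRadius=40)
for x,y,q in c[0]:
    d=plane(r,[(x,y)],.083)[0,:2]-O;print(x,y,q,d@u,d@v)
E
```

```text
[ 0.4963 -0.1943  0.1171] -0.18211287982138938 -0.0024333242881835657
[[324.4026 216.6679]
 [474.1659  64.5472]]
327.5 215.5 32.7 -0.1493889557431336 -0.0040847547373186015
473.5 68.5 37.2 -0.0816038863436892 -0.06991118086775891
```

Emit:
{"op": "carry_out", "data": {
  "series": [
    {"travel": [0.04,-0.01,-0.77],"delta_rot": [0,0,0],"fingers": 0.74},
    {"travel": [0,0,-0.77],"delta_rot": [0,0,0],"fingers": 0.74},
    {"travel": [0,0,0],"delta_rot": [0,0,0],"fingers": 0.74},
    {"travel": [0.11,0.385,0],"delta_rot": [0,0,0],"fingers": 0.74},
    {"travel": [0.223,0.768,0],"delta_rot": [0,0,0],"fingers": 0.74}
  ]
}}

```text
clock: 15.5
tcp_pos: [0.5066, -0.1649, 0.079]
orientation: [0.001, 0.804, 0.594, 0.0]
wrist_force: [0.3, -0.1, 0.9]
finger_gap: 0.0108
grip_force: 0.1
```

Emit:
{"op": "carry_out", "data": {
  "series": [
    {"travel": [0.223,0.768,0],"delta_rot": [0,0,0],"fingers": 0.74},
    {"travel": [0.223,0.768,0],"delta_rot": [0,0,0],"fingers": 0.74},
    {"travel": [0.223,0.768,0],"delta_rot": [0,0,0],"fingers": 0.74},
    {"travel": [0.223,0.768,0],"delta_rot": [0,0,0],"fingers": 0.74},
    {"travel": [0.223,0.768,0],"delta_rot": [0,0,0],"fingers": 0.74}
  ]
}}

```text
clock: 16.12
tcp_pos: [0.5341, -0.0674, 0.0785]
orientation: [0.0, 0.804, 0.595, 0.0]
wrist_force: [0.5, -0.7, 1.0]
finger_gap: 0.0115
grip_force: 0.3
```

Emit:
{"op": "carry_out", "data": {
  "series": [
    {"travel": [0.223,0.768,0],"delta_rot": [0,0,0],"fingers": 0.74},
    {"travel": [0.223,0.768,0],"delta_rot": [0,0,0],"fingers": 0.74},
    {"travel": [0.223,0.768,0],"delta_rot": [0,0,0],"fingers": 0.74},
    {"travel": [0.223,0.768,0],"delta_rot": [0,0,0],"fingers": 0.74},
    {"travel": [0,0,0],"delta_rot": [0,0,0],"fingers": 0.74}
  ]
}}

```text
clock: 16.75
tcp_pos: [0.5562, 0.0089, 0.0779]
orientation: [-0.0, 0.803, 0.596, 0.0]
wrist_force: [-0.1, 0.2, 0.7]
finger_gap: 0.0112
grip_force: 0.0
```

```bash
cat > look.py <<'E'
from h import *
np.set_printoptions(precision=4,suppress=True)
r=cam("wrist");s=env.get_state()
O=np.array([.5475,-.0195]);u=np.array([.294,.9558]);v=np.array([-.9558,.294])
d=s["tcp_pos"][:2]-O;print(s["tcp_pos"],d@u,d@v,s["wrist_force"])
g=cv2.GaussianBlur(cv2.cvtColor(r["color"],cv2.COLOR_RGB2GRAY),(3,3),0)
c=cv2.HoughCircles(g,cv2.HOUGH_GRADIENT,1,40,param1=100,param2=18,minRadius=22,maxRadius=45)
for x,y,q in ([] if c is None else c[0]):
    d=plane(r,[(x,y)],.083)[0,:2]-O;print(x,y,q,d@u,d@v)
E
python3 look.py
```

```text
[0.556  0.0081 0.0779] 0.02890032361980392 -9.608046008085772e-06 [-0.5541 -0.239  -0.3265]
322.5 241.5 40.0 0.06149745967631591 0.001131156852842822
330.5 15.5 26.6 0.14158412942597795 -0.0014138502721512914
```

Emit:
{"op": "carry_out", "data": {
  "series": [
    {"travel": [0.18,0.587,0],"delta_rot": [0,0,0],"fingers": 0.74},
    {"travel": [0.18,0.587,0],"delta_rot": [0,0,0],"fingers": 0.74},
    {"travel": [0.18,0.587,0],"delta_rot": [0,0,0],"fingers": 0.74},
    {"travel": [0.18,0.587,0],"delta_rot": [0,0,0],"fingers": 0.74},
    {"travel": [0.18,0.587,0],"delta_rot": [0,0,0],"fingers": 0.74}
  ]
}}

```text
clock: 17.42
tcp_pos: [0.5787, 0.0819, 0.078]
orientation: [0.0, 0.804, 0.595, 0.0]
wrist_force: [-0.3, -0.8, 0.4]
finger_gap: 0.0112
grip_force: 0.2
```

Emit:
{"op": "carry_out", "data": {
  "series": [
    {"travel": [0.18,0.587,0],"delta_rot": [0,0,0],"fingers": 0.74},
    {"travel": [0,0,0],"delta_rot": [0,0,0],"fingers": 0.74},
    {"travel": [0,0,0],"delta_rot": [0,0,0],"fingers": 0.74}
  ]
}}

```text
clock: 17.8
tcp_pos: [0.5828, 0.0954, 0.078]
orientation: [0.0, 0.804, 0.595, -0.0]
wrist_force: [0.3, -0.5, -0.3]
finger_gap: 0.0115
grip_force: 0.0
```

```bash
python3 look.py; python3 - <<'E'
from h import *
r=cam("wrist");cv2.imwrite("pics/w9.png",r["color"][:,:,::-1])
g=cv2.cvtColor(r["color"],cv2.COLOR_RGB2GRAY);print(g[170:300:8,260:400:8])
E
```

```text
[0.5828 0.0952 0.078 ] 0.11998514654437849 -3.076454593933625e-05 [ 1.0803 -0.039   0.2493]
323.5 235.5 26.6 0.15449894752729548 0.0006804936064958194
323.5 185.5 28.8 0.17472085102871482 0.0006974641125909963
[[206 205 149 207 207 207 206 158 209 208 208 209 162 209 210 203 209 210]
 [112 190 188 190 189  85  85 177 188 186  82  82 189 191 191 191 106 193]
 [113 188 189 189 190  85  88 188 189 189  82  82 189 190 190 190 109 198]
 [114 190 188 187 190  85  85  80 189 100  84  84 189 190 191 191 109 203]
 [120 189 188 189 188 187  84  83  85  83  81 182 187 190 189 191 110 207]
 [122 189 188 189 187 187 187  80  77  79 187 188 189 189 189 189 110 210]
 [114 189 190 188 189 187 103 105 105 105  94 189 188 188 188 190 110 214]
 [122 189 188 187 189 103 101 101 100 102 106  87 190 189 189 189 111 214]
 [115 189 189 188 188 105 102 187 188 189 100 104 188 188 188 189 113 215]
 [122 189 189 189 188 103 105  94 135  87 101 102 189 190 188 190 112 216]
 [114 190 189 189 188 182 103 106 108 104 103 188 188 189 189 189 117 212]
 [117 189 189 188 189 188 187  99 103 136 188 187 189 188 188 190 135 212]
 [119 189 189 189 189 188 189 189 188 189 188 187 188 189 188 188 149 211]
 [125 164 163 163 163 162 160 161 162 162 160 169 169 171 170 152 161 208]
 [147 212 208 212 212 211 208 213 211 212 204 212 210 213 214 139 171 205]
 [161 212 208 212 212 132  81 212 209 212  75 134 210 213 214 138 179 202]
 [170 212 209 149 114 134  76 212 208 162  76 133 113 169 214 137 185 195]]
```

Two washers are in the box (image radii 27 and 29, against 40 on the floor). I lift, rotate back and go outside C.

Emit:
{"op": "carry_out", "data": {
  "series": [
    {"travel": [0,0,1],"delta_rot": [0,0,0],"fingers": 0.74},
    {"travel": [0,0,1],"delta_rot": [0,0,0],"fingers": 0.74},
    {"travel": [0.1,-0.554,0.4],"delta_rot": [0,0,1],"fingers": 0.62},
    {"travel": [0.1,-0.554,0],"delta_rot": [0,0,1],"fingers": 0.62},
    {"travel": [0.1,-0.554,0],"delta_rot": [0,0,1],"fingers": 0.62}
  ]
}}

```text
clock: 18.52
tcp_pos: [0.5905, 0.0529, 0.1385]
orientation: [0.0, 0.705, 0.709, 0.0]
wrist_force: [0.4, -0.3, 0.0]
finger_gap: 0.0164
grip_force: 0.0
```

Emit:
{"op": "carry_out", "data": {
  "series": [
    {"travel": [0.1,-0.554,0],"delta_rot": [0,0,1],"fingers": 0.62},
    {"travel": [0.1,-0.554,0],"delta_rot": [0,0,1],"fingers": 0.62},
    {"travel": [0.1,-0.554,0],"delta_rot": [0,0,1],"fingers": 0.62},
    {"travel": [0.1,-0.554,0],"delta_rot": [0,0,1],"fingers": 0.62},
    {"travel": [0.1,-0.554,0],"delta_rot": [0,0,1],"fingers": 0.62}
  ]
}}

```text
clock: 19.15
tcp_pos: [0.6028, -0.0165, 0.1381]
orientation: [-0.0, 0.508, 0.861, -0.0]
wrist_force: [0.2, 0.9, 0.0]
finger_gap: 0.016
grip_force: 0.0
```

Emit:
{"op": "carry_out", "data": {
  "series": [
    {"travel": [0.1,-0.554,0],"delta_rot": [0,0,1],"fingers": 0.62},
    {"travel": [0.1,-0.554,0],"delta_rot": [0,0,1],"fingers": 0.62},
    {"travel": [0.1,-0.554,0],"delta_rot": [0,0,1],"fingers": 0.62},
    {"travel": [0.1,-0.554,0],"delta_rot": [0,0,1],"fingers": 0.62},
    {"travel": [0.1,-0.554,0],"delta_rot": [0,0,1],"fingers": 0.62}
  ]
}}

```text
clock: 19.77
tcp_pos: [0.6152, -0.0857, 0.1381]
orientation: [-0.0, 0.279, 0.96, 0.0]
wrist_force: [0.2, 0.2, 0.7]
finger_gap: 0.0163
grip_force: 0.0
```

Emit:
{"op": "carry_out", "data": {
  "series": [
    {"travel": [0.1,-0.554,0],"delta_rot": [0,0,1],"fingers": 0.62},
    {"travel": [0.1,-0.554,0],"delta_rot": [0,0,1],"fingers": 0.62},
    {"travel": [0.1,-0.554,0],"delta_rot": [0,0,0.71],"fingers": 0.62},
    {"travel": [0,0,0],"delta_rot": [0,0,0],"fingers": 0.62},
    {"travel": [0,0,0],"delta_rot": [0,0,0],"fingers": 0.62}
  ]
}}

```text
clock: 20.4
tcp_pos: [0.6226, -0.1261, 0.138]
orientation: [-0.0, 0.149, 0.989, 0.0]
wrist_force: [0.4, 0.7, 0.8]
finger_gap: 0.0163
grip_force: 0.0
```

```bash
python3 look.py; python3 - <<'E'
from h import *
r=cam("wrist");cv2.imwrite("pics/w10.png",r["color"][:,:,::-1])
E
```

```text
[ 0.6226 -0.1258  0.138 ] -0.07954818097246617 -0.10307436404115987 [-0.7128  0.7969 -0.6638]
442.5 189.5 33.8 -0.013084295209861038 -0.05946295798037036
318.5 208.5 30.7 -0.0823076944000297 -0.07012441778939282
194.5 182.5 25.2 -0.15088513470955894 -0.05545698778361193
```

View pics/w10.png

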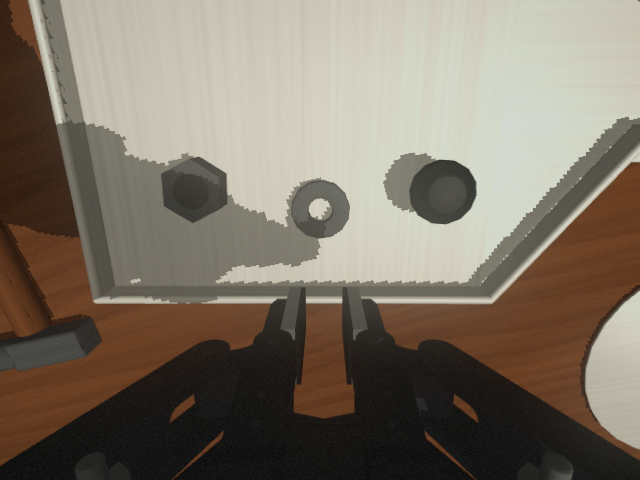

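Wrist view: C at (320,209), nut (195,188), knob (443,192), near rim top at row ~297. I check the rim clearance numerically.

```bash
python3 - <<'E'
from h import *
r=cam("wrist")
O=np.array([.5475,-.0195]);v=np.array([-.9558,.294]);u=np.array([.294,.9558])
for p,z in(((325,286),.075),((325,296),.091),((320,209),.083)):
    d=plane(r,[p],z)[0,:2]-O;print(p,d@u,d@v)
g=cv2.cvtColor(r["color"],cv2.COLOR_RGB2GRAY);print(g[270:312:2,324])
E
```

```text
(325, 286) -0.07813185925404373 -0.12169023195177839
(325, 296) -0.07821580096274608 -0.12084321271407647
(320, 209) -0.0810988250161201 -0.0704393098165123
[202 202 201 201 200 200 124 123 103 100 102 100  97 136 180 200 180  83
  82  80  86]
```

Emit:
{"op": "carry_out", "data": {
  "series": [
    {"travel": [-0.055,-0.045,-0.8],"delta_rot": [0,0,0],"fingers": 0.62},
    {"travel": [0,0,-0.8],"delta_rot": [0,0,0],"fingers": 0.62},
    {"travel": [0,0,-0.78],"delta_rot": [0,0,0],"fingers": 0.62},
    {"travel": [0,0,0],"delta_rot": [0,0,0],"fingers": 0.62}
  ]
}}

```text
clock: 21.05
tcp_pos: [0.6207, -0.1265, 0.0774]
orientation: [-0.001, 0.148, 0.989, 0.0]
wrist_force: [0.0, 0.1, 0.7]
finger_gap: 0.0165
grip_force: 0.0
```

Emit:
{"op": "carry_out", "data": {
  "series": [
    {"travel": [-0.566,0.174,0],"delta_rot": [0,0,0],"fingers": 0.62},
    {"travel": [-0.566,0.174,0],"delta_rot": [0,0,0],"fingers": 0.62},
    {"travel": [-0.566,0.174,0],"delta_rot": [0,0,0],"fingers": 0.62},
    {"travel": [-0.566,0.174,0],"delta_rot": [0,0,0],"fingers": 0.62},
    {"travel": [-0.566,0.174,0],"delta_rot": [0,0,0],"fingers": 0.62}
  ]
}}

```text
clock: 21.68
tcp_pos: [0.551, -0.1054, 0.0798]
orientation: [0.001, 0.148, 0.989, -0.0]
wrist_force: [0.9, 0.5, -0.4]
finger_gap: 0.0163
grip_force: 0.1
```

Emit:
{"op": "carry_out", "data": {
  "series": [
    {"travel": [0,0,0],"delta_rot": [0,0,0],"fingers": 0.62},
    {"travel": [0.48,-0.147,0],"delta_rot": [0,0,0],"fingers": 0.62},
    {"travel": [0.48,-0.147,1],"delta_rot": [0,0,0],"fingers": 0.62},
    {"travel": [0,0,1],"delta_rot": [0,0,0],"fingers": 0.62},
    {"travel": [-0.155,-0.054,0.4],"delta_rot": [0,0,-1],"fingers": 0.74}
  ]
}}

```text
clock: 22.3
tcp_pos: [0.5739, -0.1152, 0.1406]
orientation: [0.002, 0.198, 0.98, -0.0]
wrist_force: [1.0, -0.1, -0.0]
finger_gap: 0.0112
grip_force: 0.0
```

Emit:
{"op": "carry_out", "data": {
  "series": [
    {"travel": [-0.155,-0.054,0],"delta_rot": [0,0,-1],"fingers": 0.74},
    {"travel": [-0.155,-0.054,0],"delta_rot": [0,0,-1],"fingers": 0.74},
    {"travel": [-0.155,-0.054,0],"delta_rot": [0,0,-1],"fingers": 0.74},
    {"travel": [-0.155,-0.054,0],"delta_rot": [0,0,-1],"fingers": 0.74},
    {"travel": [-0.155,-0.054,0],"delta_rot": [0,0,-1],"fingers": 0.74}
  ]
}}

```text
clock: 22.92
tcp_pos: [0.5533, -0.1217, 0.1389]
orientation: [0.001, 0.435, 0.9, 0.0]
wrist_force: [0.1, 0.4, 0.1]
finger_gap: 0.0113
grip_force: 0.0
```

Emit:
{"op": "carry_out", "data": {
  "series": [
    {"travel": [-0.155,-0.054,0],"delta_rot": [0,0,-1],"fingers": 0.74},
    {"travel": [-0.155,-0.054,0],"delta_rot": [0,0,-1],"fingers": 0.74},
    {"travel": [-0.155,-0.054,0],"delta_rot": [0,0,-1],"fingers": 0.74},
    {"travel": [-0.155,-0.054,0],"delta_rot": [0,0,-1],"fingers": 0.74},
    {"travel": [-0.155,-0.054,0],"delta_rot": [0,0,-1],"fingers": 0.74}
  ]
}}

```text
clock: 23.55
tcp_pos: [0.5339, -0.1285, 0.1389]
orientation: [0.001, 0.644, 0.765, 0.0]
wrist_force: [0.6, 0.1, 0.2]
finger_gap: 0.0111
grip_force: 0.0
```

Emit:
{"op": "carry_out", "data": {
  "series": [
    {"travel": [-0.155,-0.054,0],"delta_rot": [0,0,-1],"fingers": 0.74},
    {"travel": [-0.155,-0.054,0],"delta_rot": [0,0,-1],"fingers": 0.74},
    {"travel": [-0.155,-0.054,0],"delta_rot": [0,0,-1],"fingers": 0.74},
    {"travel": [-0.155,-0.054,0],"delta_rot": [0,0,-1],"fingers": 0.74},
    {"travel": [-0.155,-0.054,0],"delta_rot": [0,0,-0.71],"fingers": 0.74}
  ]
}}

```text
clock: 24.18
tcp_pos: [0.5145, -0.1353, 0.139]
orientation: [0.001, 0.805, 0.594, 0.0]
wrist_force: [-0.5, 0.3, 0.0]
finger_gap: 0.011
grip_force: 0.0
```

Emit:
{"op": "carry_out", "data": {
  "series": [
    {"travel": [0,0,0],"delta_rot": [0,0,0],"fingers": 0.74}
  ]
}}

```text
clock: 24.3
tcp_pos: [0.5141, -0.1352, 0.1389]
orientation: [0.001, 0.804, 0.595, 0.0]
wrist_force: [-0.3, -1.0, -0.5]
finger_gap: 0.0112
grip_force: 0.0
```

```bash
python3 look.py; python3 -c "
from h import *
print(env.get_state()['orientation'])"
```

```text
[ 0.514  -0.1351  0.1388] -0.12030650107725142 -0.001992643694419275 [-0.0024  0.3954  0.2294]
448.5 70.5 40.6 -0.01646907584885166 -0.06499917125530533
173.5 62.5 42.2 -0.013095907877541158 0.0741333800529933
317.5 194.5 31.0 -0.0797579595357256 0.0018447190412737762
411.5 313.5 33.8 -0.1544507927210273 -0.05649653379841461
[4.74121821e-04 8.03623884e-01 5.95137242e-01 3.02989990e-04]
```

Emit:
{"op": "carry_out", "data": {
  "series": [
    {"travel": [-0.12,0.04,-0.8],"delta_rot": [0,0,0],"fingers": 0.74},
    {"travel": [0,0,-0.8],"delta_rot": [0,0,0],"fingers": 0.74},
    {"travel": [0,0,-0.8],"delta_rot": [0,0,0],"fingers": 0.74},
    {"travel": [0,0,0],"delta_rot": [0,0,0],"fingers": 0.74},
    {"travel": [0.12,0.38,0],"delta_rot": [0,0,0],"fingers": 0.74}
  ]
}}

```text
clock: 24.98
tcp_pos: [0.5137, -0.1244, 0.0792]
orientation: [0.0, 0.804, 0.594, 0.0]
wrist_force: [0.2, 0.1, 0.9]
finger_gap: 0.0113
grip_force: 0.0
```

Emit:
{"op": "carry_out", "data": {
  "series": [
    {"travel": [0.243,0.763,0],"delta_rot": [0,0,0],"fingers": 0.74},
    {"travel": [0.243,0.763,0],"delta_rot": [0,0,0],"fingers": 0.74},
    {"travel": [0.243,0.763,0],"delta_rot": [0,0,0],"fingers": 0.74},
    {"travel": [0.243,0.763,0],"delta_rot": [0,0,0],"fingers": 0.74},
    {"travel": [0.243,0.763,0],"delta_rot": [0,0,0],"fingers": 0.74}
  ]
}}

```text
clock: 25.6
tcp_pos: [0.5444, -0.0275, 0.0797]
orientation: [0.001, 0.804, 0.595, 0.001]
wrist_force: [0.4, -0.5, 0.0]
finger_gap: 0.0112
grip_force: 0.2
```

Emit:
{"op": "carry_out", "data": {
  "series": [
    {"travel": [0.243,0.763,0],"delta_rot": [0,0,0],"fingers": 0.74},
    {"travel": [0.243,0.763,0],"delta_rot": [0,0,0],"fingers": 0.74},
    {"travel": [0,0,0],"delta_rot": [0,0,0],"fingers": 0.74}
  ]
}}

```text
clock: 25.98
tcp_pos: [0.5558, 0.011, 0.0786]
orientation: [0.0, 0.803, 0.596, 0.0]
wrist_force: [-0.8, -1.4, -0.6]
finger_gap: 0.0114
grip_force: 0.0
```

```bash
python3 look.py
```

```text
[0.5554 0.0103 0.0785] 0.03080516929770369 0.0011604967757437958 [-0.6305  0.4552  0.205 ]
324.5 242.5 41.1 0.06276955830468377 0.0013327900985328517
```

Emit:
{"op": "carry_out", "data": {
  "series": [
    {"travel": [0.2,0.575,0],"delta_rot": [0,0,0],"fingers": 0.74},
    {"travel": [0.2,0.575,0],"delta_rot": [0,0,0],"fingers": 0.74},
    {"travel": [0.18,0.58,0],"delta_rot": [0,0,0],"fingers": 0.74},
    {"travel": [0.18,0.58,0],"delta_rot": [0,0,0],"fingers": 0.74},
    {"travel": [0.18,0.58,0],"delta_rot": [0,0,0],"fingers": 0.74}
  ]
}}

```text
clock: 26.65
tcp_pos: [0.5791, 0.0829, 0.0785]
orientation: [0.0, 0.804, 0.595, -0.0]
wrist_force: [-0.2, -0.2, 0.1]
finger_gap: 0.0108
grip_force: 0.2
```

Emit:
{"op": "carry_out", "data": {
  "series": [
    {"travel": [0.18,0.58,0],"delta_rot": [0,0,0],"fingers": 0.74},
    {"travel": [0,0,0],"delta_rot": [0,0,0],"fingers": 0.74},
    {"travel": [0,0,0],"delta_rot": [0,0,0],"fingers": 0.74},
    {"travel": [0,0,0],"delta_rot": [0,0,0],"fingers": 0.74}
  ]
}}

```text
clock: 27.15
tcp_pos: [0.5832, 0.0958, 0.0786]
orientation: [0.0, 0.804, 0.594, -0.0]
wrist_force: [-0.5, -0.2, -0.9]
finger_gap: 0.0109
grip_force: 0.0
```

```bash
python3 look.py; python3 - <<'E'
from h import *
r=cam("wrist");cv2.imwrite("pics/w11.png",r["color"][:,:,::-1])
g=cv2.cvtColor(r["color"],cv2.COLOR_RGB2GRAY);print(g[170:300:8,260:400:8])
E
```

```text
[0.5832 0.0958 0.0786] 0.12069636725921919 -0.0002341936644099348 [-0.2038  0.0697 -0.3752]
324.5 188.5 31.0 0.17399831317043987 -3.9868525930922954e-06
321.5 235.5 26.6 0.15486183468797252 0.00120098764155433
[[226 226 227 229 229 229 230 230 231 231 231 232 232 232 232 233 233 232]
 [113 189 189 189 189  84  82  79  74  80  82  81 187 187 188 188 109 203]
 [113 188 188 189 189  83  83 189 189 189  82  82 188 190 191 190 107 208]
 [118 189 189 187 188  86  83 111 189 132  83  81 189 190 190 189 109 212]
 [114 190 188 188 188  86  85  82  82  84  82  83 188 188 188 189 108 214]
 [120 189 189 189 187 189  85  87  84  83  84 188 188 188 189 189 110 214]
 [113 189 189 188 188 188  82 100  90  97  87 188 190 187 189 189 111 215]
 [121 189 189 187 189  98 104 101 100 103 105 145 189 189 188 189 109 215]
 [114 188 188 189 189 104 102 188 188 162 100 100 188 189 189 188 117 214]
 [114 189 189 189 188 103 105 133 187  85 101 102 189 188 189 188 136 213]
 [120 188 189 188 188 103 102 106 108 103 102 187 188 189 189 190 150 210]
 [114 189 189 189 189 189 161 104 103 101 189 188 189 189 189 189 162 208]
 [120 188 189 190 188 189 188 187 187 189 188 187 190 189 189 174 171 207]
 [113 189 189 189 188 188 188 188 188 188 188 188 187 188 188 141 178 204]
 [126 212 208 213 212 212 208 212 209 211 206 214 211 213 215 137 186 196]
 [151 212 207 212 212 134  78 213 209 167  77 133 210 212 214 138 191 189]
 [161 211 208 168 115 134  75 212 210 212  73 133 112 168 215 127 196 183]]
```

Emit:
{"op": "carry_out", "data": {
  "series": [
    {"travel": [0,0,1],"delta_rot": [0,0,0],"fingers": 0.74},
    {"travel": [-0.2,-0.6,1],"delta_rot": [0,0,0],"fingers": 0.74},
    {"travel": [-0.25,-0.8,1],"delta_rot": [0,0,0],"fingers": 0.74},
    {"travel": [-0.25,-0.8,1],"delta_rot": [0,0,0],"fingers": 0.74},
    {"travel": [0,0,0],"delta_rot": [0,0,0],"fingers": 0.74}
  ]
}}

```text
clock: 27.88
tcp_pos: [0.567, 0.0398, 0.1809]
orientation: [0.002, 0.805, 0.594, 0.002]
wrist_force: [0.4, -0.2, 0.3]
finger_gap: 0.0112
grip_force: 0.0
```

Emit:
{"op": "carry_out", "data": {
  "series": [
    {"travel": [0,0,0],"delta_rot": [0,0,0],"fingers": 0.74},
    {"travel": [0,0,0],"delta_rot": [0,0,0],"fingers": 0.74}
  ]
}}

```text
clock: 28.12
tcp_pos: [0.5652, 0.0418, 0.1774]
orientation: [-0.001, 0.804, 0.595, -0.001]
wrist_force: [-0.1, 0.8, 0.0]
finger_gap: 0.0108
grip_force: 0.0
```

```bash
python3 - <<'E'
from h import *
np.set_printoptions(precision=4,suppress=True,linewidth=150)
r=cam("wrist")
O=np.array([.5475,-.0195]);u=np.array([.294,.9558]);v=np.array([-.9558,.294])
P=lambda x,y,z:np.r_[O+x*u+y*v,z]
print(env.get_state()["tcp_pos"])
g=cv2.cvtColor(r["color"],cv2.COLOR_RGB2GRAY)
for x in np.arange(.06,.19,.006):
    q=project(r,[P(x,y,.075) for y in(-.015,-.01,-.005,0,.005,.01,.015)]).astype(int)
    print(round(x,3),q[3],[int(g[b,a]) if 0<=b<480 and 0<=a<640 else -1 for a,b in q])
E
```

```text
[0.5653 0.0418 0.1774]
0.06 [326 244] [214, 212, 211, 212, 213, 214, 213]
0.066 [326 236] [214, 213, 213, 212, 213, 214, 213]
0.072 [326 228] [214, 213, 212, 213, 213, 213, 213]
0.078 [326 220] [214, 214, 213, 212, 213, 214, 213]
0.084 [326 212] [214, 214, 212, 214, 215, 214, 214]
0.09 [326 203] [214, 213, 215, 214, 214, 215, 214]
0.096 [326 195] [216, 214, 215, 214, 215, 216, 214]
0.102 [326 186] [216, 215, 216, 215, 215, 216, 216]
0.108 [326 177] [216, 215, 217, 216, 216, 216, 216]
0.114 [326 168] [217, 217, 219, 217, 216, 218, 217]
0.12 [326 159] [218, 218, 220, 217, 218, 217, 218]
0.126 [326 150] [218, 219, 221, 219, 217, 218, 220]
0.132 [326 141] [220, 220, 219, 220, 219, 219, 220]
0.138 [326 131] [189, 103, 101, 188, 101, 106, 188]
0.144 [326 122] [189, 187, 105, 85, 106, 116, 187]
0.15 [326 112] [189, 70, 80, 79, 84, 79, 189]
0.156 [326 102] [190, 74, 89, 188, 76, 80, 190]
0.162 [326  92] [190, 70, 68, 190, 66, 76, 189]
0.168 [326  82] [191, 167, 70, 69, 71, 163, 190]
0.174 [326  71] [98, 96, 97, 97, 97, 100, 101]
0.18 [326  61] [111, 114, 113, 116, 110, 110, 108]
0.186 [326  50] [229, 229, 228, 227, 227, 227, 226]
```

The gate and lane are empty, and the washers lie in the box. I hand in.

```bash
python3 -c "
from workcell import env
print(env.hand_in())"
```

```text
the job is handed in; nothing more can be done
None
```

I swept all three washers through the gate one at a time into the stock box and handed the job in at about 28 s. The last wrist image showed the lane and gate empty and washers in the box. The knobs and nut looked in place, and the bench things weren't rechecked. The hand-in returned no verdict.

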